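Stack the empty parts tote without nesting it

TASK

Stack the empty blue tote squarely on top of the green tote, which holds small hardware. Turn it so that its white end is over the green tote's coloured (not white) end: then it stands on the rim instead of nesting down onto the hardware. Leave the green tote and the red tote where they stand, and let go of the blue one.

Things in the scene. Friction and masses are not known exactly. Their poses are not given: they have to be found in the camera images.
- blue_tote: Empty blue stack-nest tote, 0.12 kg, 130 (x) x 64 (y) x 52 mm, open on top. Origin: centre of underside, z up. Rim band = top 14 mm, flat upright faces, 64 mm apart across y: grip there from above at mid-length. Below, walls taper to 114 x 51 mm. +x end white with a flat tab reaching 78 mm from the centre; the other end is blue. May start facing any way but nearly as the green one.
- blue_tote_tab (a point): Middle of the top of the blue tote's white end tab: at x = 71, y = 0, z = 52 mm in the blue tote's frame.
- green_tote: Green tote, same shape and axes, white end (+x) roughly away from the robot; loose, 0.45 kg, hardware fixed inside up to 14 mm. Uneven shoulders in its long sides, flush with the rim: a tote on it with white end over the green end stands with its underside at rim height, 52 mm above the green underside; white end over white end, it sinks in and nests about 20 mm up.
- red_tote: Red tote of the same shape and axes (130 x 64 x 52 mm, origin at the centre of the underside, white end at +x), also holding hardware, loose, 0.45 kg; a bystander. It and the green one may have changed places.

How it is judged:
By the outcome, as a careful person would: the job done as asked, in the order asked, and still so for the second after the job is handed in, with the robot touching nothing.
It also fails if it takes over 34 s, if anything falls off the work surface, if the arm or the gripper's body presses on something with over 40 N, if the wrist force passes 120 N, or if a joint passes its speed limit or range.

ROBOT

A 6-joint arm with a two-finger parallel gripper is mounted at the origin on a cart in front of the work surface, level with it; the furniture and walls round the work are solid. World frame = base frame: x ahead of the robot, y to its left, z up, the work surface at z = 0. Lengths are in m, angles in rad, forces in N, time in s.
With the tool pointing down it reaches from about 0.325 to 1 m from the base axis. Payload 5.1 kg.
Tool frame: the origin (TCP) lies midway between the tips of the shut fingers; the grasp point (between the pads) lies 19 mm behind it; z points along the fingers, y is the line along which they close (so a half turn about z gives the same grasp; the last joint's range is limited). The gripper opens to 85 mm and grips with 20 to 120 N. Pads are 22 mm wide; open, the fingers measure 114 mm over their backs; the gripper's body (76 mm by 85 mm) begins 54 mm behind the grasp point. The pads swing forward as they close: fully open they stand 13 mm farther back than shut.
Start: joints at [1.143, 0.124, 1.65, -0, 1.367, -0.083], TCP at [0.22, 0.612, 0.231] pointing down, gripper open.
Joint ranges: [-2.61, 2.61], [-1.02, 2.33], [0.03, 2.71], [-1.35, 4.49], [0.32, 2.68], [-2.91, 2.91]. Speed limits (rad/s): [2.57, 2.57, 3.14, 3.14, 3.14, 3.14].

INTERFACE

Orientations are given as a unit quaternion [x, y, z, w].
In Python, from rig import sensors, vision, arm gives the robot as it stands.
- The arm moves only by the shell command python3 -m creep 'ROWS' [OPENING]. ROWS is JSON, a list of rows, each a list of 4 numbers: the shift along the tool's x, y, z in cm, then the turn about the tool's z in degrees. In form: [[dx, dy, dz, yaw], ...]. A call has exactly 8 rows; each row shifts and turns the commanded pose from where the row before left it, along the tool's axes as they then stand; what a row does not reach is not made up. A row lasts 1/12 s, in which the tool goes at most 41.7 mm and 7.16 degrees, less where a joint would pass 70% of its speed; a pose out of reach is approached as far as the arm can. A call is refused whole if a number of a shift passes 4.17 or a number of a turn 7.16, either way. A call with a gripper value outside its range is refused whole. OPENING is the opening, from -1 (shut) to 1 (fully open), so that 0 is half open, set as the call begins (- or left out, the last holds). The fingers move at their own pace and stop on an object; the grip force is fixed at half the most. Time passes only in rows, so rows that do not move let the fingers close, or fill a call up. It gives the time, the measured TCP pose, the force, the opening and the grip force at its end, in the units of the state.
- sensors.read_state(): the state, without advancing time (a new reading comes with each control period).
- vision.read_camera(name): name is "side" or "top" or "wrist"; returns (picture, depth): 400x640x3 uint8, blue, green, red; 400x640 float32, m along the optical axis (not along the pixel's ray), 0 where there is no reading.
- vision.camera_info(name): a dict with "fx", "fy", "cx", "cy" (pixels), "k1" (the pictures are not rectified: a ray, as slopes to the right and down, at radius r is drawn at 1 + k1 r^2 times it, then the intrinsics apply), "position" and "attitude" of the camera in the world. Camera axes: x right, y up, looking along -z (the intrinsics and any distortion apply to the point x, -y, -z); pixel columns grow to the right and rows downward; lengths in m; the calibration is good to about 2 mm. A picture is of the moment at which its call begins: read the wrist's pose just before it. camera_info takes no time and is no camera call; for the wrist camera it gives the pose at the moment of the call.
- arm.sign_off(): hands the job in; it is judged then, once.
Trained networks look in the newest picture that a camera, given by its name, has taken for a name from the list of things; names that differ only in an ending like _2 or _b are one class to them, and where a whole thing is asked for, a point or a joint stands for the part that bears it (a point fixed in the world has none). Each returns a list of dicts, best first, with "confidence" (0 to 1); they miss things now and then, are a little off and sometimes report something else, mostly with a low value. They report only what shows in the picture. A call takes as long as a camera call.
- vision.trace(camera, target): "region" (400x640 bool, what is visible of it) and "extent" ([left, top, width, height] in pixels, round what is visible of it).
The state is a dict: "time": time; "joints": joint angles; "dq": joint speeds; "joint_efforts": joint torques, N m; "tool_pos": TCP position; "orientation": TCP orientation; "force": force on the tool from outside, world axes, zero at the start; "ft_torque": the same for the moment, N m; "gripper_width": finger opening in m; "gripper_force": force on a finger pad.
Only numpy, scipy, OpenCV 4.12 (cv2) and the standard library are available. Lean on these libraries where they do the work, as an engineer would, in place of code of your own. Each camera call takes 0.05 s, during which the arm holds its last target. There are 200 camera calls.

## Working session

There is one attempt and no reset: what is moved stays moved. The work goes in short steps, Python scripts to look and compute and a shell command to move; the robot and the scene stay as the last step left them, time stands still between calls to the robot, and variables do not carry over. Pictures are saved under pics/ and viewed, at most 10 in all, crops included, and the job is handed in when it is done.

```bash
ls; mkdir -p pics; cat > h.py <<'E'
import numpy as np, cv2
from scipy.spatial.transform import Rotation as R
from rig import sensors, vision, arm
def cam(name):
    i=vision.camera_info(name); im,d=vision.read_camera(name); return i,im,d
def rot(i):
    a=np.array(i["attitude"],float)
    return R.from_quat(a).as_matrix() if a.size==4 else a.reshape(3,3)
def pts(i,d,mask):
    v,u=np.nonzero(mask&(d>0)); 
    K=np.array([[i["fx"],0,i["cx"]],[0,i["fy"],i["cy"]],[0,0,1.]])
    n=cv2.undistortPoints(np.stack([u,v],1).astype(float)[:,None],K,np.array([i["k1"],0,0,0.]))[:,0]
    z=d[v,u]; P=np.stack([n[:,0]*z,-n[:,1]*z,-z],1)
    return P@rot(i).T+np.array(i["position"]), u, v
E
python3 - <<'E'
from h import *
s=sensors.read_state(); print({k:np.round(v,3) for k,v in s.items()})
i,im,d=cam("top"); print(i)
cv2.imwrite("pics/top0.png",im); np.savez("/tmp/top0.npz",im=im,d=d)
for t in ["blue_tote","green_tote","red_tote","blue_tote_tab"]:
    for r in vision.trace("top",t)[:2]:
        P,u,v=pts(i,d,r["region"]); 
        if len(P)==0: print(t,r["confidence"],r["extent"],"nopts"); continue
        top=P[P[:,2]>np.percentile(P[:,2],95)-.012]
        c,sz,a=cv2.minAreaRect((top[:,:2]*1000).astype(np.float32))
        print(t,round(r["confidence"],2),r["extent"],len(P),"z",np.percentile(P[:,2],[5,50,95]).round(4),"rect",np.round(c,1),np.round(sz,1),round(a,1))
E
```

```text
pics
{'time': np.float64(0.0), 'joints': array([ 1.143,  0.125,  1.652, -0.   ,  1.367, -0.083]), 'dq': array([ 0.002, -0.001,  0.001,  0.001,  0.001, -0.001]), 'joint_efforts': array([-2.0000e-03, -4.2360e+01, -3.6545e+01, -0.0000e+00,  7.0000e-03,
        0.0000e+00]), 'tool_pos': array([0.219, 0.611, 0.23 ]), 'orientation': array([ 0.172,  0.985, -0.001, -0.   ]), 'force': array([0.239, 1.049, 0.103]), 'ft_torque': array([-0.002,  0.004, -0.013]), 'gripper_force': np.float64(0.0), 'gripper_width': np.float64(0.086)}
{'fx': 397.70227678994735, 'fy': 397.70227678994735, 'cx': 323.77516643879136, 'cy': 200.7596423900135, 'k1': -0.10146217261391648, 'position': array([ 0.375058  , -0.09338258,  0.92835516]), 'attitude': array([-0.03898381,  0.05346403,  0.71057131, -0.70050716])}
blue_tote 0.78 [207.1, 191.9, 48.4, 67.8] 1904 z [-0.      0.0303  0.0529] rect [441.3  93.6] [143.5  66.1] 20.0
blue_tote 0.34 [319.9, 143.3, 45.8, 68.0] 1771 z [-0.      0.0287  0.053 ] rect [ 548.2 -157.1] [ 63.9 143.2] 67.8
green_tote 0.81 [410.8, 172.4, 36.6, 58.7] 1829 z [0.0007 0.0344 0.0531] rect [ 486.7 -353.7] [143.9  64.6] 2.2
red_tote 0.91 [318.7, 142.9, 48.9, 68.0] 1745 z [0.0002 0.0289 0.053 ] rect [ 548.3 -157. ] [ 64.2 143.1] 67.9
red_tote 0.68 [411.8, 171.7, 37.1, 60.1] 1870 z [0.0004 0.0334 0.053 ] rect [ 486.7 -353.7] [143.9  64.6] 2.2
blue_tote_tab 0.66 [207.7, 188.9, 45.3, 67.5] 1850 z [0.0003 0.0308 0.0529] rect [441.   93.5] [143.4  65.6] 19.6
```

View pics/top0.png

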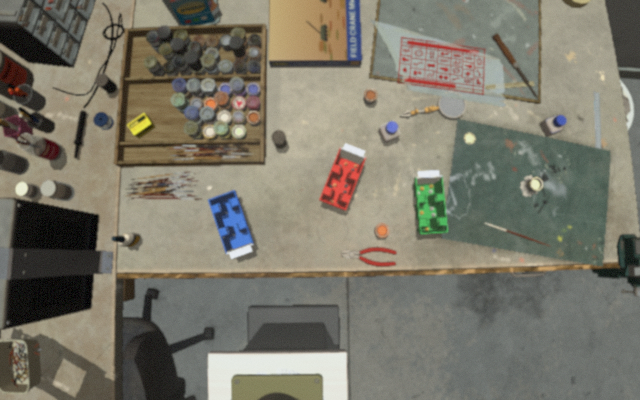

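```bash
python3 - <<'E'
from h import *
z=np.load("/tmp/top0.npz"); im=z["im"]
cv2.imwrite("pics/c0.png",cv2.resize(im[120:280,180:470],(798,440),interpolation=cv2.INTER_CUBIC))
E
```

```text
(no output)
```

View pics/c0.png

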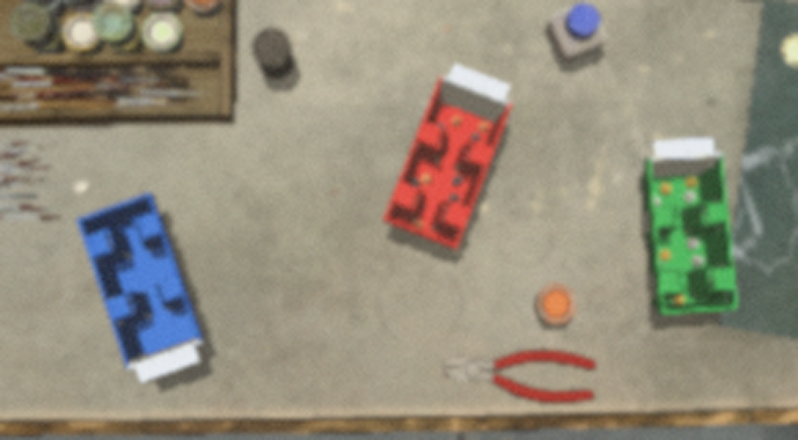

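The blue tote is at px (232,225) with its white end towards the robot. Red is at (345,178). Green is at (431,205) with its white end pointing away. So blue already faces the right way and needs only about an 18° turn. Next I'll check heights along the path.

```bash
cat >> h.py <<'E'
def todo(xy,z,yaw):
    """tool-frame shift (cm) and turn (deg about tool z) to reach world xy,z and tool-x heading yaw (deg)"""
    s=sensors.read_state(); M=R.from_quat(s["orientation"]).as_matrix(); p=s["tool_pos"]
    h=np.degrees(np.arctan2(M[1,0],M[0,0])); w=(yaw-h+180)%360-180
    d=M.T@(np.array([*xy,z])-p)*100
    print("t",round(s["time"],2),"pos",p.round(4),"head",round(h,2),"tilt",np.degrees(np.arccos(-M[2,2])).round(2),"shift",d.round(2),"turn",round(-w,2),"w",round(s["gripper_width"],4),"f",s["force"].round(1))
E
python3 - <<'E'
from h import *
z=np.load("/tmp/top0.npz"); d=z["d"]; i=vision.camera_info("top")
P,u,v=pts(i,d,d>0)
for y in np.arange(-.5,.8,.1):
    r=[]
    for x in np.arange(0.1,.8,.1):
        m=(abs(P[:,0]-x)<.05)&(abs(P[:,1]-y)<.05); r.append(P[m,2].max() if m.any() else np.nan)
    print(round(y,1),np.round(r,2))
todo((.4474,.0958),.13,200)
E
```

```text
-0.5 [-0.74 -0.74  0.    0.01  0.01  0.01  0.02]
-0.4 [-0.74 -0.74  0.    0.06  0.06  0.06  0.02]
-0.3 [-0.74 -0.74  0.01  0.06  0.05  0.06  0.06]
-0.2 [ 0.   -0.01  0.01  0.03  0.06  0.06  0.04]
-0.1 [0.02 0.   0.   0.01 0.06 0.05 0.01]
-0.0 [ 0.06 -0.    0.    0.05  0.01  0.05  0.05]
0.1 [0.02 0.   0.01 0.06 0.06 0.07 0.07]
0.2 [0.   0.   0.   0.   0.02 0.07 0.07]
0.3 [-0.05 -0.74  0.    0.1   0.02  0.04  0.04]
0.4 [0.   0.29 0.3  0.3  0.3  0.04 0.04]
0.5 [ 0.    0.   -0.74   nan  0.08  0.14  0.02]
0.6 [ 0.06  0.06 -0.74   nan  0.05  0.14  0.12]
0.7 [-0.74  0.01 -0.74   nan  0.    0.    0.07]
t 0.25 pos [0.2196 0.6115 0.2307] head 160.25 tilt 0.06 shift [-38.87 -40.83  10.11] turn -39.75 w 0.0856 f [0.5 0.6 0.2]
```

```bash
python3 - <<'E'
from h import *
np.set_printoptions(linewidth=200,suppress=True)
z=np.load("/tmp/top0.npz"); d=z["d"]; i=vision.camera_info("top")
P,u,v=pts(i,d,d>0)
Z=np.full(d.shape,np.nan);X=Z.copy();Y=Z.copy()
Z[v,u]=P[:,2];X[v,u]=P[:,0];Y[v,u]=P[:,1]
r=range(190,345,12);c=range(0,140,10)
print(Z[np.ix_(r,c)].round(2)); print(X[np.ix_(r,c)].round(2)[::4]); print(Y[np.ix_(r,c)].round(2)[::4])
im,dd=vision.read_camera("side"); im2,_=vision.read_camera("wrist")
cv2.imwrite("pics/side0.png",np.vstack([im,cv2.resize(im2,(320,200)).repeat(1,0) if 0 else im[:0]]))
E
```

```text
[[-0.   -0.    0.05  0.04  0.    0.07  0.06  0.02 -0.    0.   -0.   -0.    0.   -0.  ]
 [ 0.29  0.3   0.28  0.25 -0.    0.    0.   -0.   -0.   -0.   -0.    0.    0.   -0.  ]
 [ 0.3   0.29  0.28  0.25  0.22  0.2   0.16  0.13  0.09  0.05 -0.   -0.    0.01  0.  ]
 [ 0.3   0.29  0.28  0.25  0.22  0.19  0.16  0.12  0.09  0.05 -0.    0.   -0.   -0.  ]
 [ 0.3   0.29  0.27  0.24  0.22  0.19  0.15  0.13  0.08  0.04 -0.   -0.    0.07  0.05]
 [ 0.3   0.3   0.28  0.25  0.22  0.19  0.16  0.13  0.09  0.07  0.03 -0.   -0.   -0.  ]
 [ 0.3   0.3   0.28  0.25  0.22  0.19  0.16  0.12  0.09  0.05  0.    0.    0.   -0.  ]
 [ 0.3   0.3   0.27  0.25  0.22  0.19  0.15  0.12  0.08  0.04 -0.    0.   -0.    0.  ]
 [ 0.3   0.29  0.26  0.23  0.21  0.17  0.14  0.11  0.07  0.03 -0.   -0.   -0.03 -0.08]
 [ 0.29  0.28  0.25  0.23  0.2   0.17  0.14  0.1   0.06  0.03 -0.   -0.   -0.03 -0.08]
 [ 0.3   0.28  0.25  0.23  0.2   0.17  0.14  0.1   0.06  0.    0.    0.   -0.03 -0.74]
 [ 0.29  0.28  0.25  0.22 -0.   -0.   -0.   -0.   -0.    0.   -0.   -0.   -0.03 -0.27]
 [ 0.    0.   -0.   -0.   -0.   -0.   -0.   -0.   -0.   -0.   -0.   -0.   -0.03 -0.26]]
[[0.54 0.53 0.53 0.53 0.53 0.52 0.52 0.53 0.53 0.53 0.53 0.53 0.53 0.53]
 [0.4  0.4  0.4  0.4  0.41 0.41 0.41 0.41 0.41 0.41 0.41 0.41 0.41 0.41]
 [0.32 0.32 0.32 0.32 0.32 0.31 0.31 0.31 0.31 0.3  0.3  0.3  0.3  0.3 ]
 [0.18 0.18 0.18 0.18 0.18 0.19 0.19 0.19 0.19 0.19 0.19 0.19 0.18 0.14]]
[[0.7  0.68 0.61 0.59 0.59 0.51 0.49 0.49 0.48 0.45 0.43 0.4  0.38 0.35]
 [0.44 0.42 0.42 0.42 0.42 0.42 0.42 0.42 0.42 0.42 0.42 0.4  0.33 0.32]
 [0.43 0.43 0.43 0.43 0.43 0.43 0.43 0.43 0.43 0.42 0.42 0.39 0.38 0.38]
 [0.68 0.65 0.63 0.6  0.57 0.54 0.52 0.49 0.47 0.44 0.42 0.39 0.38 0.46]]
```

View pics/side0.png

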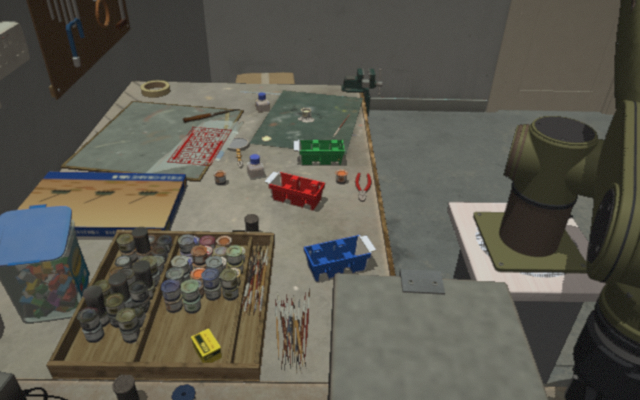

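The side view shows a large grey box at px (335–540, 280–400), between the gripper (far right) and the blue tote at (338,257). I'll measure its top.

```bash
python3 - <<'E'
from h import *
i,im,d=cam("side"); print(i["position"].round(2))
P,u,v=pts(i,d,d>0)
m=(v>275)&(u>330)&(u<545)&(P[:,2]>.2)
Q=P[m]; print(np.percentile(Q,[0,1,50,99,100],axis=0).round(3))
m=(u>400)&(u<445)&(v>268)&(v<292); print("plate",np.percentile(P[m],[2,50,98],axis=0).round(3))
i,im,d=cam("wrist"); print(i["position"],np.percentile(d[d>0],[1,10,50,90]).round(3)); cv2.imwrite("pics/w0.png",im)
E
```

```text
[0.5  0.9  0.75]
[[0.249 0.421 0.255]
 [0.257 0.434 0.293]
 [0.367 0.533 0.295]
 [0.473 0.603 0.3  ]
 [0.477 0.606 0.303]]
plate [[-0.064 -0.707 -0.755]
 [ 0.358  0.44   0.3  ]
 [ 0.385  0.46   0.302]]
[0.14411697 0.63894342 0.37338596] [0.071 0.097 0.351 0.671]
```

View pics/w0.png

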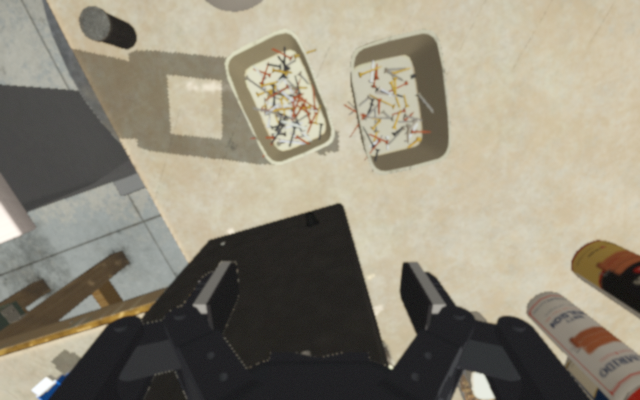

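The box spans x 0.25–0.48, y 0.42–0.61, up to z = 0.30, and the wrist view shows its dark side face right beside the fingers (px 150–380, 210–350). I'll go straight up, then over it.

```bash
python3 -m creep '[[0,0,-3,0],[0,0,-3,0],[0,0,-3,0],[0,0,-3,0],[0,0,-3,0],[0,0,0,0],[-2.6,-2.72,0,0],[-2.6,-2.72,0,0]]' 1 && python3 -m creep '[[-2.6,-2.72,0,0],[-2.6,-2.72,0,0],[-2.6,-2.72,0,0],[-2.6,-2.72,0,0],[-2.6,-2.72,0,0],[-2.6,-2.72,0,0],[-2.6,-2.72,0,0],[-2.6,-2.72,0,0]]'
python3 - <<'E'
from h import *
todo((.4474,.0958),.13,200)
E
```

```text
time: 1.12
tool_pos: [0.25, 0.5431, 0.3813]
orientation: [0.17, 0.985, 0.0, 0.0]
force: [1.1, 0.5, 0.2]
gripper_width: 0.0854
gripper_force: 0.0
time: 1.78
tool_pos: [0.3727, 0.2662, 0.3814]
orientation: [0.171, 0.985, 0.0, 0.0]
force: [1.1, -0.5, -0.3]
gripper_width: 0.0856
gripper_force: 0.0
t 1.78 pos [0.3727 0.2662 0.3814] head 160.27 tilt 0.05 shift [-12.77 -13.53  25.14] turn -39.73 w 0.0856 f [ 1.1 -0.5 -0.3]
```

```bash
python3 -m creep '[[-2.57,-2.7,1.5,0],[-2.57,-2.7,1.5,0],[-2.57,-2.7,1.5,0],[-2.57,-2.7,1.5,0],[-2.57,-2.7,1.5,0],[0,0,4,-7],[0,0,2.5,-7],[0,0,0,-7]]' 1 && python3 -m creep '[[0,0,0,-7],[0,0,0,-7],[0,0,0,-4.7],[0,0,0,0],[0,0,0,0],[0,0,0,0],[0,0,0,0],[0,0,0,0]]'
python3 - <<'E'
from h import *
todo((.4474,.0958),.13,200)
i,im,d=cam("wrist"); cv2.imwrite("pics/w1.png",im)
np.savez("/tmp/w1.npz",im=im,d=d)
for r in vision.trace("wrist","blue_tote")[:2]:
    P,u,v=pts(i,d,r["region"])
    top=P[(P[:,2]>.044)&(P[:,2]<.06)]
    c,sz,a=cv2.minAreaRect((top[:,:2]*1000).astype(np.float32))
    print(round(r["confidence"],2),r["extent"],len(P),np.percentile(P[:,2],[5,50,95]).round(4),np.round(c,1),np.round(sz,1),round(a,1))
E
```

```text
time: 2.45
tool_pos: [0.4446, 0.096, 0.2342]
orientation: [-0.013, 1.0, -0.0, -0.006]
force: [-0.1, -0.2, -0.8]
gripper_width: 0.0852
gripper_force: 0.0
time: 3.12
tool_pos: [0.4478, 0.0974, 0.2413]
orientation: [-0.173, 0.985, 0.0, 0.0]
force: [-0.4, -0.7, -0.7]
gripper_width: 0.0852
gripper_force: 0.0
t 3.12 pos [0.4478 0.0974 0.2413] head -160.1 tilt 0.01 shift [ 0.09 -0.14 11.13] turn -0.1 w 0.0852 f [-0.4 -0.7 -0.7]
0.96 [292.1, 112.9, 56.1, 120.6] 6166 [0.0012 0.0337 0.0523] [442.2  94. ] [143.4  63.9] 19.3
```

View pics/w1.png

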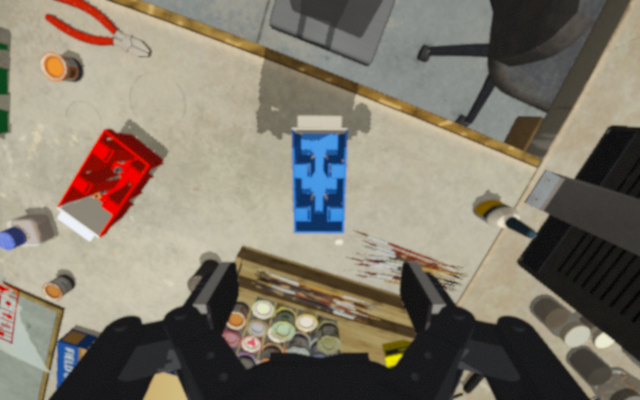

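Blue's rim is at px (320,180), square with the fingers, and the wrist fit agrees with the top camera to 1 mm. Now to descend and grip.

```bash
python3 -m creep '[[0,-0.12,3.3,0.4],[0,0,3.3,0],[0,0,3.3,0],[0,0,3.3,0],[0,0,3.3,0],[0,0,2.8,0],[0,0,1.7,0],[0,0,0,0]]' 1 && python3 -m creep '[[0,0,1.2,0],[0,0,0,0],[0,0,0,0],[0,0,0,0],[0,0,0,0],[0,0,0,0],[0,0,0,0],[0,0,0,0]]' && python3 -m creep '[[0,0,0,0],[0,0,0,0],[0,0,0,0],[0,0,0,0],[0,0,0,0],[0,0,0,0],[0,0,0,0],[0,0,0,0]]' -1
python3 - <<'E'
from h import *
todo((.448,.0962),.018,199.5)
E
```

```text
time: 3.88
tool_pos: [0.4444, 0.0959, 0.0269]
orientation: [-0.17, 0.986, 0.0, -0.004]
force: [-1.5, -0.3, -0.8]
gripper_width: 0.0855
gripper_force: 0.0
time: 4.55
tool_pos: [0.4485, 0.0963, 0.0198]
orientation: [-0.17, 0.985, -0.0, 0.0]
force: [-0.2, 0.4, -0.6]
gripper_width: 0.0856
gripper_force: 0.0
time: 5.22
tool_pos: [0.4486, 0.0963, 0.0197]
orientation: [-0.17, 0.985, -0.0, 0.0]
force: [-0.1, -0.2, 5.8]
gripper_width: 0.0631
gripper_force: 66.4
t 5.22 pos [0.4486 0.0963 0.0197] head -160.46 tilt 0.05 shift [0.06 0.01 0.17] turn 0.04 w 0.0631 f [-0.1 -0.2  5.8]
```

Gripped at 63 mm. Lift, then check how it sits in the hand.

```bash
python3 -m creep '[[0,0,-1,0],[0,0,-2,0],[0,0,-3,0],[0,0,-3,0],[0,0,-3,0],[0,0,-2,0],[0,0,0,0],[0,0,0,0]]'
cat >> h.py <<'E'
def rim(camname,t,ztop=None,save=None):
    s=sensors.read_state()
    i,im,d=cam(camname)
    if save: cv2.imwrite(save,im)
    out=[]
    for r in vision.trace(camname,t)[:2]:
        P,u,v=pts(i,d,r["region"])
        if len(P)<50: continue
        zt=np.percentile(P[:,2],93) if ztop is None else ztop
        top=P[abs(P[:,2]-zt)<.008]
        if len(top)<30: print(t,r["confidence"],"few",np.percentile(P[:,2],[5,50,95])); continue
        c,sz,a=cv2.minAreaRect((top[:,:2]*1000).astype(np.float32))
        A=np.c_[top[:,:2]-top[:,:2].mean(0),np.ones(len(top))]; k=np.linalg.lstsq(A,top[:,2],rcond=None)[0]
        print(camname,t,round(r["confidence"],2),r["extent"],len(P),"ztop",round(zt,4),np.round(c,1),np.round(sz,1),round(a,1),"slope deg",np.degrees(k[:2]).round(1),"hand z",s["tool_pos"][2].round(4))
E
python3 - <<'E'
from h import *
todo((.4802,-.354),.15,182.2)
rim("wrist","blue_tote",save="pics/w2.png"); rim("top","blue_tote"); rim("top","green_tote"); rim("top","red_tote")
E
```

```text
time: 5.88
tool_pos: [0.4483, 0.0962, 0.16]
orientation: [-0.17, 0.985, -0.0, 0.001]
force: [-0.4, 0.3, -1.8]
gripper_width: 0.0629
gripper_force: 66.2
t 5.88 pos [0.4483 0.0962 0.16  ] head -160.45 tilt 0.09 shift [ 12.07 -43.49   1.  ] turn 17.35 w 0.0629 f [-0.4  0.3 -1.8]
wrist blue_tote 0.88 [239.6, 117.7, 159.1, 244.0] 33244 ztop 0.1922 [430.1  88.9] [116.8  65.4] 19.5 slope deg [-1.1 -0.4] hand z 0.16
top blue_tote 0.8 [215.1, 179.5, 31.6, 79.9] 923 ztop 0.1903 [442.1  67.8] [147.3  45.3] 1.8 slope deg [-0.5  0.8] hand z 0.1572
top green_tote 0.84 [412.3, 169.9, 36.7, 63.5] 1791 ztop 0.0528 [ 486.7 -353.9] [143.9  64.5] 2.9 slope deg [0.2 0.2] hand z 0.1568
top red_tote 0.61 [321.7, 141.4, 39.7, 69.0] 1779 ztop 0.0527 [ 548.8 -157.4] [ 64.1 144.4] 67.6 slope deg [0.3 0.1] hand z 0.1574
```

View pics/w2.png

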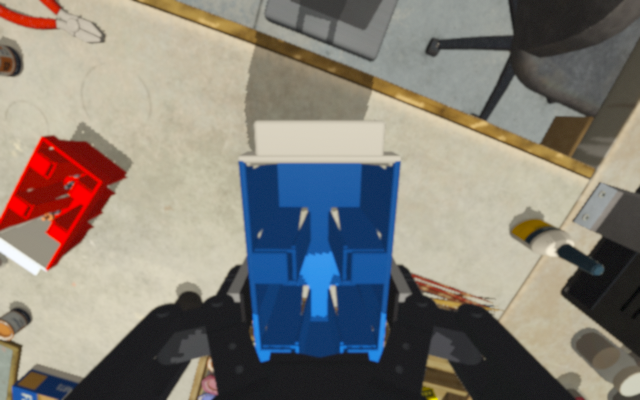

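The tote hangs level and centred, with its white tab at the top of the picture (320,140). I'll turn to the green tote's heading and move to a viewing pose beside and beyond it, for a wrist measurement.

```bash
python3 -m creep '[[0,0,0,6],[0,0,0,6],[0,0,0,5],[-1.26,-3.57,0,0],[-1.26,-3.57,0,0],[-1.26,-3.57,0,0],[-1.26,-3.57,0,0],[-1.26,-3.57,0,0]]' && python3 -m creep '[[-1.26,-3.57,0,0],[-1.26,-3.57,0,0],[-1.26,-3.57,0,0],[-1.26,-3.57,0,0],[0,0,0,0],[0,0,0,0],[0,0,0,0],[0,0,0,0]]'
python3 - <<'E'
from h import *
todo((.4802,-.354),.15,182.5)
rim("wrist","green_tote",save="pics/w3.png"); rim("wrist","green_tote"); rim("top","green_tote"); rim("wrist","blue_tote")
E
```

```text
time: 6.95
tool_pos: [0.5194, -0.081, 0.159]
orientation: [-0.022, 1.0, 0.0, -0.0]
force: [1.2, 1.1, -2.0]
gripper_width: 0.063
gripper_force: 66.4
time: 7.62
tool_pos: [0.5752, -0.2186, 0.1588]
orientation: [-0.023, 1.0, 0.0, -0.001]
force: [-0.1, 0.7, -2.7]
gripper_width: 0.0631
gripper_force: 66.7
t 7.62 pos [ 0.5752 -0.2186  0.1588] head -177.4 tilt 0.08 shift [ 10.11 -13.1    0.88] turn 0.1 w 0.0631 f [-0.1  0.7 -2.7]
wrist green_tote 0.96 [111.9, 0.0, 107.0, 182.1] 14803 ztop 0.052 [ 487.2 -353.2] [142.4  66. ] 2.9 slope deg [0.4 0.2] hand z 0.1588
wrist green_tote 0.93 [108.9, 0.0, 109.9, 181.8] 15112 ztop 0.052 [ 487.3 -353.4] [143.3  65.4] 2.7 slope deg [0.4 0.2] hand z 0.1592
top green_tote 0.67 [416.9, 174.0, 29.6, 55.1] 1294 ztop 0.0526 [ 480.2 -354.3] [130.6  64.2] 2.8 slope deg [-0.4  0. ] hand z 0.1595
wrist blue_tote 0.72 [238.1, 118.5, 160.5, 243.6] 33058 ztop 0.1918 [ 556.4 -220.2] [116.9  64.2] 2.5 slope deg [-1.2 -0. ] hand z 0.1596
```

View pics/w3.png

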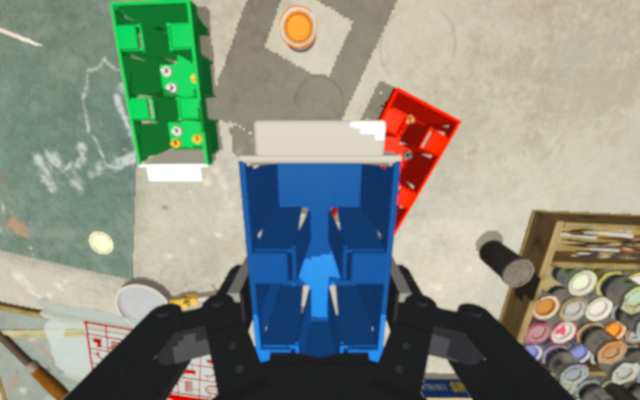

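Green's open end is at px (165,85) and its white end at (175,170). Both cameras agree on centre (480.5, −353.8) mm and yaw 2.7°. Moving over it.

```bash
python3 -m creep '[[2.02,-2.61,0,-0.2],[2.02,-2.61,0,0],[2.02,-2.61,0,0],[2.02,-2.61,0,0],[2.01,-2.61,0,0],[0,0,2.5,0],[0,0,2,0],[0,0,1.5,0]]' && python3 -m creep '[[0,0,0.8,0],[0,0,0,0],[0,0,0,0],[0,0,0,0],[0,0,0,0],[0,0,0,0],[0,0,0,0],[0,0,0,0]]'
python3 - <<'E'
from h import *
todo((.4804,-.3535),.071,182.7)
rim("wrist","blue_tote")
E
```

```text
time: 8.68
tool_pos: [0.4801, -0.3551, 0.0979]
orientation: [-0.023, 1.0, 0.0, -0.0]
force: [0.2, -0.0, -1.5]
gripper_width: 0.0629
gripper_force: 66.9
time: 9.35
tool_pos: [0.4814, -0.355, 0.0919]
orientation: [-0.024, 1.0, -0.0, 0.0]
force: [0.7, 0.1, -2.0]
gripper_width: 0.0628
gripper_force: 66.8
t 9.35 pos [ 0.4814 -0.355   0.0919] head -177.25 tilt 0.05 shift [0.09 0.15 2.09] turn 0.05 w 0.0628 f [ 0.7  0.1 -2. ]
wrist blue_tote 0.69 [299.4, 205.9, 39.3, 101.5] 231 ztop 0.0431 [ 541.9 -352.3] [ 2.9 25.7] 4.1 slope deg [207.7   9.7] hand z 0.0919
wrist blue_tote 0.61 [237.5, 117.8, 162.4, 245.2] 33004 ztop 0.1242 [ 462.2 -356.2] [117.1  64.4] 2.7 slope deg [-1.2 -0. ] hand z 0.0919
```

```bash
python3 -m creep '[[0.09,0.15,0.5,0],[0,0,0.5,0],[0,0,0.4,0],[0,0,0.3,0],[0,0,0,0],[0,0,0,0],[0,0,0,0],[0,0,0,0]]'; python3 -m creep '[[0,0,0.2,0],[0,0,0,0],[0,0,0.1,0],[0,0,0,0],[0,0,0,0],[0,0,0,0],[0,0,0,0],[0,0,0,0]]'
python3 - <<'E'
from h import *
todo((.4804,-.3535),.071,182.7)
E
```

```text
time: 10.12
tool_pos: [0.4804, -0.3536, 0.0746]
orientation: [-0.024, 1.0, -0.0, 0.0]
force: [0.2, -0.0, -0.6]
gripper_width: 0.0631
gripper_force: 66.8
time: 10.78
tool_pos: [0.4803, -0.3535, 0.0718]
orientation: [-0.024, 1.0, -0.0, 0.0]
force: [-2.0, 0.9, 2.8]
gripper_width: 0.0629
gripper_force: 67.3
t 10.78 pos [ 0.4803 -0.3535  0.0718] head -177.25 tilt 0.02 shift [-0.01 -0.    0.08] turn 0.05 w 0.0629 f [-2.   0.9  2.8]
```

Contact came at the expected height (TCP 0.072, +4 N). Release and back off.

```bash
python3 -m creep '[[0,0,0,0],[0,0,0,0],[0,0,0,0],[0,0,0,0],[0,0,0,0],[0,0,0,0],[0,0,0,0],[0,0,0,0]]' 1 && python3 -m creep '[[0,0,-0.5,0],[0,0,-1.5,0],[0,0,-3,0],[0,0,-3,0],[0,0,-3,0],[0,0,-3,0],[0,0,-2,0],[0,0,0,0]]'
python3 - <<'E'
from h import *
rim("wrist","blue_tote",save="pics/w4.png"); rim("wrist","green_tote",.052); rim("top","blue_tote"); rim("top","red_tote"); rim("top","green_tote",.052)
im,_=vision.read_camera("side"); cv2.imwrite("pics/s4.png",cv2.resize(im[90:230,240:420],(720,560)))
E
```

```text
time: 11.45
tool_pos: [0.4802, -0.3534, 0.0713]
orientation: [-0.024, 1.0, -0.0, 0.0]
force: [0.8, -0.6, -0.9]
gripper_width: 0.0854
gripper_force: 0.0
time: 12.12
tool_pos: [0.4823, -0.3553, 0.2386]
orientation: [-0.024, 1.0, -0.004, 0.004]
force: [0.3, -0.1, 1.1]
gripper_width: 0.0853
gripper_force: 0.0
wrist blue_tote 0.58 [288.3, 109.7, 66.4, 141.4] 8582 ztop 0.1041 [ 473.8 -354.7] [142.7  64.3] 2.5 slope deg [-0.5  0. ] hand z 0.2386
top blue_tote 0.74 [418.6, 171.3, 32.0, 67.2] 820 ztop 0.1045 [ 475.5 -349. ] [ 59.2 135. ] 89.9 slope deg [-0.   0.6] hand z 0.2295
top red_tote 0.86 [317.9, 142.1, 47.9, 67.8] 1785 ztop 0.0528 [ 548.3 -157.1] [ 64.1 143.6] 67.8 slope deg [ 0.1 -0.2] hand z 0.229
top green_tote 0.83 [415.4, 177.5, 11.2, 55.1] 322 ztop 0.052 [ 479.3 -327. ] [129.2  10.7] 3.5 slope deg [  1.  -12.6] hand z 0.2294
top green_tote 0.37 [420.8, 172.5, 29.8, 65.4] 771 ztop 0.052 [ 479.  -354.5] [ 42.2 113.8] 84.9 slope deg [0.5 1.9] hand z 0.2294
```

View pics/w4.png

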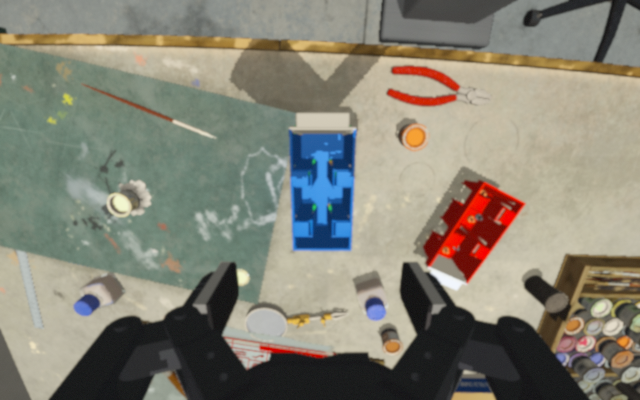

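View pics/s4.png

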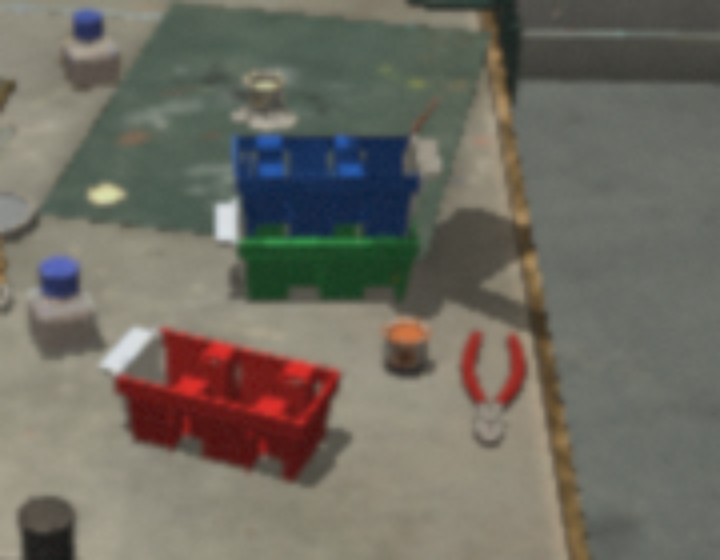

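Blue stands level on green: its rim is at 104 mm, its centre is within 1 mm of green's, and its white end is over green's coloured end (px (323,120) in the wrist view). The red tote hasn't moved.

```bash
python3 -m creep '[[0,0,0,0],[0,0,0,0],[0,0,0,0],[0,0,0,0],[0,0,0,0],[0,0,0,0],[0,0,0,0],[0,0,0,0]]'; python3 -c "
from rig import arm; print(arm.sign_off())"
```

```text
time: 13.33
tool_pos: [0.4802, -0.3534, 0.2314]
orientation: [-0.024, 1.0, -0.0, 0.0]
force: [-0.9, -0.3, 0.1]
gripper_width: 0.0859
gripper_force: 0.0
the job is handed in; nothing more can be done
None
```

The blue tote stands squarely on the green tote's rim with its white end over the green end, released and clear of the gripper; green and red measured where they started, and I handed the job in at 13.3 s.

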